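# Clamp a chip cassette with a ratchet lever

## Task

Push the glass-chip cassette fully home against the press's end stop, without ramming it. Then clamp it with the ratchet lever: turn it clockwise (seen from above), lifting it off its serrations to swing back when it runs out of room and turning again, until the screw is nipped up to about 1 Nm (12 N at the knob) - the chip is glass and cracks if it is much overtightened. Leave the lever dropped fully into its serrations and the other things on the bench where they are.

Things in the scene. Friction and masses are not known exactly. Their poses are not given: they have to be found in the camera images.
- press: Chip press, fixed to the bench. Aluminium base plate 150 (x) x 155 (y -70..+85) x 14 mm; cassette channel 62 mm wide along y, floor at z 14 mm; two pillars at x +-52 mm, y 0 carry a top beam (132 x 46 mm, z 64..86 mm) and end in dome nuts 17 mm across, up to z 133 mm. Origin on the bench under the vertical screw axis, z up. The cassette enters at the +y end; the lever stands over the -y half.
- end_stop (a point): Middle of the end stop's face in the channel, 24 mm above the bench, at y = -50 mm of the press (x = 0). The cassette's nose must meet it.
- screw_axis (a point): On the vertical axis of clamp screw and lever, at the beam's top face, 86 mm above the bench. The screw is stiff: turning it takes 0.6 Nm (7 N at the knob) while it runs free; from the touch on, 0.75 Nm more per rad. Sealed (12 N of clamping) from 0.85 Nm (10 N at the knob); 1 Nm (12 N) is right; the glass cracks at 45 N, about 1.35 Nm (16 N). Measured while turning: at rest up to 20 % less. Let go, it stays put.
- knob (a point): Middle of the lever's upright round black knob, 20 mm across, 37 mm high (16 mm of it above this point), 85 mm from the screw axis, 140 mm above the bench when the lever is down. A dark steel arm 12 mm thick runs from its lower half inward and slightly down to the hub. Pinch it from above, one finger either side of the arm; the knob may turn in the grip.
- lever_swing (a joint): Lever angle (rad), positive clockwise seen from above. 0: lever points along the press's -y; positive swings towards the press's -x. At +-1.25 the arm meets a pillar nut; with fingers round the knob there is room for about +-1.05. Lever down in its serrations, it turns the screw both ways (clockwise tightens); lifted, it turns freely and the screw stays.
- lever_lift (a joint): Lift of the lever along the screw axis (m): 0 = down, fully in the serrations; free above 0.0065; most 0.013. Spring and weight push it down with 5 N (bottom) to 7 N (top); held up a few mm under load, it skips. 12 serrations, every 0.52 rad, about 0.08 rad of play, with rounded tips: a lever landing tip on tip stands 5 to 6.5 mm high and drops in when turned a little either way (0.26 rad at most).
- head: The press's upper part, fixed: two pillars, the beam and, carried in it, the clamp screw with its swivelling pressure foot (44 mm across, under the beam) and the lever on top. Origin as the press's. Clockwise turning drives the foot down 1.5 mm per rad. How far the screw was left open differs: it needs 0.65 to 1.95 rad to touch a cassette that is home and about 0.6 rad more to be right, more than the lever has room for in one go.
- cassette: Chip cassette, loose, about 0.4 kg, lying in the channel, pulled out 20 to 40 mm towards +y. Black frame 60 (x) x 140 (y) x 20 mm with a glass chip on top; at its +y end an upright aluminium pull tab 44 mm wide, 8 mm thick, its top 53 mm above the cassette's underside. Origin in the middle of its underside (14 mm above the bench), axes as the press's. Home: origin at y = +20 mm of the press.
- cassette_nose (a point): Middle of the cassette's leading end face (its -y end), 10 mm above its underside; it must end against the end stop.
- cassette_tab (a point): Middle of the outer (+y) face of the cassette's pull tab, 35 mm above the cassette's underside, 49 mm above the bench: push here towards the press's -y. Sliding takes 2 to 4 N; more than 40 N is ramming.
- tip_box: bystander, loose: closed blue pipette-tip box with clear lid, 122 x 84 x 92 mm; origin in the middle of its underside; leave it alone
- tissue_roll: bystander, loose: white roll of tissue standing upright, 100 mm across, 200 mm high; origin in the middle of its underside; leave it alone
- beaker: bystander, loose: empty glass beaker, 68 mm across, 85 mm high; origin in the middle of its underside; leave it alone
- petri_dish: bystander, loose: closed petri dish, 95 mm across, 16 mm high; origin in the middle of its underside; leave it alone
- forceps: bystander, loose: steel forceps lying flat, 125 mm long; origin in the middle of its underside; leave it alone
- tube_rack: bystander, loose: white rack of small tubes, 100 x 200 mm, about 66 mm high; origin in the middle of its underside; leave it alone
- bottle: bystander, loose: amber glass bottle, 60 mm across, 120 mm high; origin in the middle of its underside; leave it alone

How it is judged (in metres and radians):
On the way, in this order (a step that is already met when the one before it is completed fails the run):
1. the cassette is home against the end stop (y of cassette_nose in the frame of press below -0.0475 m), for 0.2 s.
2. the foot clamps the cassette with more than 12 N (y of cassette_nose in the frame of press below -0.0475 m and contact force between head and cassette above 12 N), for 0.2 s.
At the end, for the whole second after the job is handed in: The cassette's nose is within 2.5 mm of the end stop, the foot holds it with 12 to 45 N (about 0.85 to 1.35 Nm on the screw), and the lever is at rest, released and down in its serrations (lifted less than 2 mm) (all of step 2 and contact force between head and cassette below 45 N and value of joint lever_lift below 0.002 m and velocity of joint lever_swing between -0.05 and 0.05 rad/s and linear speed of cassette below 0.01 m/s); the robot touches nothing.
It fails at once if the chip is cracked: the foot presses the cassette with more than 45 N (contact force between head and cassette above 45 N).
It fails at once if the cassette is rammed: the fingers press on it with more than 40 N (contact force between the fingers and cassette above 40 N).
It fails at once if a bystander is moved by more than 30 mm (distance of any of tip_box, tissue_roll, beaker, petri_dish, forceps, tube_rack, bottle from where it was at the start of the episode above 0.03 m).
It also fails if it takes over 72 s, if anything falls off the work surface, if the arm or the gripper's body presses on something with over 40 N, if the wrist force passes 120 N, or if a joint passes its speed limit or range.

## Robot

A 6-joint arm with a two-finger parallel gripper is mounted at the origin on the work surface. World frame = base frame: x ahead of the robot, y to its left, z up, the work surface at z = 0. Lengths are in m, angles in degrees, forces in N, time in s.
With the tool pointing down it reaches from about 0.4 to 0.825 m from the base axis. Payload 7 kg.
Tool frame: the origin (TCP) lies between the finger pads; the fingertips stand 19 mm ahead of it and the grasp point (between the pads) is the TCP (r.finger_overhang is the distance from the TCP to the fingertips, in m); z points along the fingers, y is the direction in which the jaws open and shut (so a half turn about z gives the same grasp; the last joint's range is limited). The gripper opens to 88 mm and grips with 3 to 60 N. Pads are 19 mm wide; open, the fingers measure 130 mm over their backs; the gripper's body (78 mm by 193 mm) begins 47 mm behind the grasp point.
Start: joints at [-56.087, 20.546, 0.682, 0, -70.136, -16.507], TCP at [0.202, -0.644, 0.246] pointing down, gripper open.
Joint ranges: [-176.03, 176.03], [-82.01, 121.73], [-58.28, 71.71], [-173.87, 95.51], [-174.79, -0.11], [-173.66, 173.66]. Speed limits (degrees/s): [136.94, 136.94, 172.46, 180, 180, 180].

## Interface

Orientations are given as [roll, pitch, yaw] about the fixed x, y, z axes, in that order (R = Rz(yaw) Ry(pitch) Rx(roll)).
In Python, from plant import r, optics gives the robot as it stands. The module is installed in compiled form; this text tells all that it offers.
- The arm moves only by the tool step_arm, never from a script. Its argument "increments" is a list of rows, each an object of numbers: "tx", "ty", "tz": the shift along the world's x, y, z in mm; "ax", "ay", "az": the turn, a rotation vector about the world's x, y, z in degrees; "claw": the gripper command: -1 is shut, 1 is fully open, values between are in proportion. In form: [{"tx": .., "ty": .., "tz": .., "ax": .., "ay": .., "az": .., "claw": ..}, ...]. A call has 1 to 12 rows; each row shifts and turns the commanded pose from where the row before left it; what a row does not reach is not made up. A row lasts 1/10 s, in which the tool goes at most 50 mm and 8.59 degrees, less where a joint would pass 70% of its speed; a pose out of reach is approached as far as the arm can. A call with a gripper value outside its range is refused whole. The fingers move at their own pace and stop on an object; "newtons" is the grip in N (left out, the last holds). Time passes only in rows, so rows that do not move let the fingers close. It gives the time, the measured TCP pose, the force and the opening at its end, in the units of the state.
- r.get_state(): the state, without advancing time (a new reading comes with each control period).
- optics.capture(name): name is "scene" or "side" or "wrist"; returns a dict with "image" (420x560x3 uint8, blue, green, red), "depth" (420x560 float32, m along the optical axis (not along the pixel's ray), 0 where there is no reading), "fx", "fy", "cx", "cy" (pixels), "R" (3x3) and "t" (3): a world point X has camera coordinates R X + t. Camera axes: x right, y down, z forward; pixel columns grow to the right and rows downward; lengths in m; the calibration is good to about 2 mm. A picture is of the moment at which its call begins.
- r.close_job(): hands the job in, once; it reports no verdict.
The state is a dict: "time_s": time; "joints": joint angles; "qd": joint speeds; "joint_torque": joint torques, N m; "tcp_pos": TCP position; "eef_rot": TCP orientation; "contact_force": force on the tool from outside, world axes, zero at the start; "moment": the same for the moment, N m; "gripper_width": finger opening in m.
Only numpy, scipy, OpenCV 4.12 (cv2) and the standard library are available. Lean on these libraries where they do the work, as an engineer would, in place of code of your own. Each camera call takes 0.05 s, during which the arm holds its last target. There are 200 camera calls.

## Working session

There is one attempt and no reset: what is moved stays moved. The work goes in short steps, Python scripts to look and compute and a tool call to move; the robot and the scene stay as the last step left them, time stands still between calls to the robot, and variables do not carry over. Pictures are saved under pics/ and viewed, about 8 in all and at most 12, crops included, and the job is handed in when it is done.

Besides the shell and the picture viewer there is one more tool, called after "Call:" as name([rows], argument=value, ...), one row to a line, values as JSON. step_arm: Moves the arm, as the interface text tells. Its arguments: {"type":"object","properties":{"increments":{"type":"array","items":{"type":"object","properties":{"tx":{"type":"number"},"ty":{"type":"number"},"tz":{"type":"number"},"ax":{"type":"number"},"ay":{"type":"number"},"az":{"type":"number"},"claw":{"type":"number"}}}},"newtons":{"type":"number"}},"required":["increments"]}

```bash
mkdir -p pics
cat > h.py <<'E'
import numpy as np,cv2,pickle
from plant import r,optics
def cap(n,tag):
    d=optics.capture(n); cv2.imwrite(f'pics/{tag}.png',d['image']); pickle.dump(d,open(f'pics/{tag}.pkl','wb')); return d
def load(tag): return pickle.load(open(f'pics/{tag}.pkl','rb'))
def pts(d):
    z=d['depth']; v,u=np.indices(z.shape)
    c=np.stack([(u-d['cx'])/d['fx']*z,(v-d['cy'])/d['fy']*z,z],-1)
    return (c-d['t'])@d['R']
def ray(d,u,v,z):
    """intersect pixel ray with plane world z"""
    o=-d['R'].T@d['t']; k=d['R'].T@np.array([(u-d['cx'])/d['fx'],(v-d['cy'])/d['fy'],1]); return o+k*(z-o[2])/k[2]
E
python3 - <<'E'
from h import *
a=cap('scene','s0');b=cap('side','d0');c=cap('wrist','w0')
for d in(a,b,c): print(np.round(-d['R'].T@d['t'],3),np.round(d['R'][2],2),d['fx'])
cv2.imwrite('pics/ab.png',np.hstack([cv2.resize(x['image'],(400,300)) for x in(b,c)]))
print(r.get_state())
E
```

```text
[ 1.329 -0.782  1.039] [-0.53  0.54 -0.65] 500.4311991578262
[-0.161  0.683  1.006] [ 0.54 -0.52 -0.66] 527.5092767000909
[ 0.135 -0.666  0.385] [ 0.25  0.08 -0.97] 293.26690792772644
{'time_s': 0.15, 'joints': array([-5.60870618e+01,  2.05836843e+01,  6.46865829e-01, -1.29535377e-02,
       -7.01351819e+01, -1.65073989e+01]), 'qd': array([ 0.0371697 , -0.08511803,  0.08622311,  0.00924566,  0.10253216,
       -0.01996891]), 'joint_torque': array([-1.57987295e-03, -5.83275998e+01,  2.93289775e+01,  7.00128615e+00,
        8.75892816e-03, -1.07629046e-04]), 'tcp_pos': array([ 0.2017941 , -0.6437872 ,  0.24483215]), 'eef_rot': array([ 1.79927507e+02, -8.78294775e-03, -1.62598864e+02]), 'contact_force': array([-0.31594024, -0.48396089,  0.29029506]), 'moment': array([-0.00541078,  0.0163718 , -0.01809287]), 'gripper_width': 0.08801800765190569}
```

View pics/s0.png

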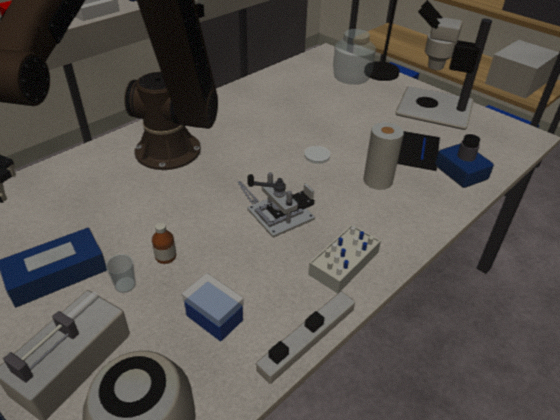

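View pics/ab.png

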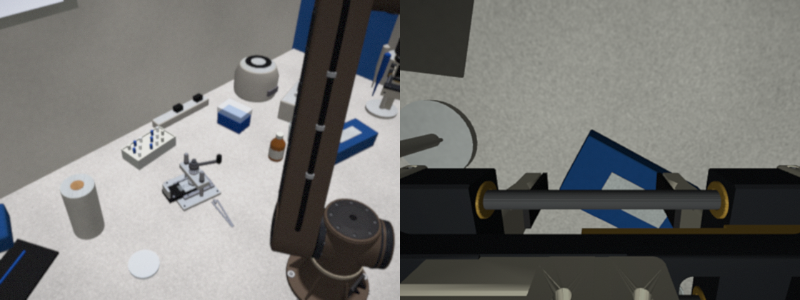

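The scene picture shows the press near (283,210), with the knob at about (253,181), the tab at about (307,192) and the tissue roll and rack beyond it. I'll enlarge it in both views.

Run:
```python
from h import *
a=load('s0');b=load('d0')
A=cv2.resize(a['image'][160:250,225:335],(400,327),interpolation=cv2.INTER_CUBIC)
B=cv2.resize(b['image'][205:325,215:335],(400,400),interpolation=cv2.INTER_CUBIC)
A=cv2.copyMakeBorder(A,0,73,0,0,cv2.BORDER_CONSTANT)
cv2.imwrite('pics/c0.png',np.hstack([A,B]))
P=pts(a)
for n,(u,v) in dict(knob=(253,181),hub=(281,185),roll=(385,130),rack=(345,258),dish=(317,154),bottle=(162,230),press=(283,225)).items(): print(n,np.round(P[v,u],3))
for d in(a,b):
    Q=pts(d);m=(d['depth']>0)&(Q[...,2]>.1)&(Q[...,2]<.17)&(np.hypot(Q[...,0]-P[185,281][0],Q[...,1]-P[185,281][1])<.14)
    v,u=np.nonzero(m)
    for i in range(0,len(u),6): print(u[i],v[i],np.round(Q[v[i],u[i]]*1000).astype(int),end=';')
    print()
```

```text
knob [ 0.481 -0.016  0.143]
hub [0.538 0.043 0.129]
roll [0.627 0.411 0.199]
rack [0.809 0.019 0.047]
dish [0.399 0.367 0.013]
bottle [ 0.443 -0.31   0.113]
press [0.58  0.013 0.017]
269 172 [471  58 132];249 174 [466 -18 161];270 174 [480  54 131];251 175 [473 -16 160];271 175 [479  59 124];251 176 [478 -21 162];270 176 [484  50 128];250 177 [479 -25 161];269 177 [476  53 118];249 178 [477 -28 158];268 178 [478  47 119];279 178 [526  45 147];250 179 [480 -26 155];269 179 [483  47 117];279 179 [528  43 146];250 180 [477 -24 149];269 180 [481  49 111];279 180 [529  42 143];250 181 [477 -24 144];267 181 [471  50 102];277 181 [520  44 133];247 182 [471 -30 141];253 182 [481 -16 139];259 182 [489   1 134];270 182 [483  51 105];278 182 [528  39 136];247 183 [470 -30 137];253 183 [482 -17 137];259 183 [490  -1 132];265 183 [502  12 132];271 183 [511  28 129];277 183 [528  36 134];283 183 [535  54 128];251 184 [479 -23 134];257 184 [489  -8 132];263 184 [501   5 132];269 184 [512  18 131];275 184 [518  37 124];281 184 [537  43 132];250 185 [479 -26 133];258 185 [488  -3 125];264 185 [502   
[... 2102 characters left out ...]
232 [524  58 123];273 232 [513  49 124];279 232 [507  34 119];266 233 [524  61 122];272 233 [512  53 125];278 233 [507  37 118];269 234 [516  59 122];275 234 [508  46 120];266 235 [521  64 118];272 235 [510  54 120];278 235 [506  38 112];270 236 [513  58 117];276 236 [505  45 114];269 237 [512  62 117];275 237 [506  48 112];269 238 [515  60 110];275 238 [504  50 111];281 239 [474  59 135];281 240 [476  57 130];282 241 [472  58 130];281 242 [470  63 132];280 243 [473  63 126];279 244 [478  62 118];285 244 [464  55 124];284 245 [466  56 119];283 246 [465  61 120];282 247 [464  65 121];281 248 [470  63 111];280 249 [472  64 107];279 250 [476  63 100];285 250 [465  53 101];285 251 [463  56 102];
```

View pics/c0.png

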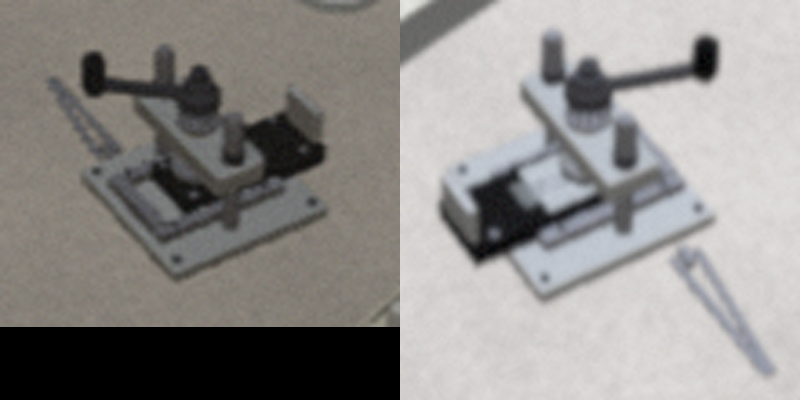

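The crops show the press with its tab towards world +y and the knob towards the robot (-x, -y), at a lever angle of about +0.5 rad. The forceps lie beside the press at -x. Next I'll refine the pose from the plate corners (crop A (83,170), (177,277), (327,210); crop B (313,213), (145,297)).

Run:
```python
from h import *
from scipy.optimize import least_squares
a=load('s0');b=load('d0')
A=lambda x,y:(225+x/3.636,160+y/3.636); B=lambda x,y:(215+x/3.333,205+y/3.333)
def proj(d,X): c=d['R']@X+d['t']; return np.array([c[0]/c[2]*d['fx']+d['cx'],c[1]/c[2]*d['fy']+d['cy']])
H=.075
# press-frame points
obs=[(a,A(83,170),(-H,-.07,.014)),(a,A(177,277),(H,-.07,.014)),(a,A(327,210),(H,.085,.014)),
(b,B(313,213),(H,-.07,.014)) ,(b,B(145,297),(-H,-.07,.014)),
(a,A(233,115),(.052,0,.133)),(a,A(164,47),(-.052,0,.133)),(b,B(152,33),(.052,0,.133)),(b,B(226,117),(-.052,0,.133))]
def P(p,X): c,s=np.cos(p[2]),np.sin(p[2]); return np.array([p[0]+c*X[0]-s*X[1],p[1]+s*X[0]+c*X[1],X[2]])
def f(p,o): return np.concatenate([proj(d,P(p,X))-np.array(uv) for d,uv,X in o])
for o in (obs,[obs[i] for i in (0,1,2,5,6,7,8)],obs[:3]+obs[5:7],obs[5:]):
    s=least_squares(f,[.525,.045,-.22],args=(o,),loss='soft_l1');print(np.round(s.x,4),np.degrees(s.x[2]),np.round(s.fun.reshape(-1,2),1).tolist())
    p=s.x
R=lambda p:np.array([[np.cos(p[2]),np.sin(p[2])],[-np.sin(p[2]),np.cos(p[2])]])
p=least_squares(f,[.525,.045,-.22],args=([obs[i] for i in (0,1,2,5,6,7,8)],),loss='soft_l1').x
# depth points above .055 behind the head: tab, in press frame ; knob points
for d in(a,b):
    Q=pts(d);L=(Q[...,:2]-p[:2])@R(p).T
    m=(d['depth']>0)&(abs(L[...,0])<.03)&(L[...,1]>.06)&(L[...,1]<.16)&(Q[...,2]>.045)&(Q[...,2]<.08)
    print('tab',np.round(np.percentile(L[m],[5,50,95],axis=0)*1000).tolist(),m.sum(),'top',Q[m][:,2].max())
    m=(d['depth']>0)&(Q[...,2]>.143)&(Q[...,2]<.17)&(np.hypot(L[...,0]+.04,L[...,1]+.075)<.035)
    print('knob',np.round(np.median(L[m],axis=0)*1000),np.round(np.median(Q[m],axis=0)*1000))
```

```text
[ 0.5255  0.0479 -0.274 ] -15.69954337190396 [[-0.5, -2.4], [-3.6, -2.2], [-0.2, -0.3], [-28.9, -34.9], [49.2, -23.4], [-0.8, -0.4], [0.8, -1.2], [-0.4, -1.0], [-3.1, -0.0]]
[ 0.5272  0.0451 -0.2008] -11.502530164705439 [[-1.6, -0.2], [-1.4, -1.0], [0.0, -1.4], [0.1, -0.1], [-0.5, -0.2], [-1.4, -1.3], [-1.4, -1.5]]
[ 0.5304  0.0448 -0.2097] -12.015377761717957 [[-0.9, 0.2], [-1.0, -0.5], [0.7, -0.6], [0.6, 0.5], [0.3, 0.3]]
[ 0.5238  0.0458 -0.2073] -11.877699134968095 [[-0.7, -0.8], [-1.0, -0.8], [-0.6, -0.6], [-0.7, -0.6]]
tab [[-18.0, 104.0], [3.0, 107.0], [22.0, 113.0]] 75 top 0.07222263163851206
knob [-35. -78.] [478. -24. 156.]
tab [[-27.0, 106.0], [-9.0, 112.0], [16.0, 114.0]] 99 top 0.07040452285885458
knob [-50. -72.] [465. -16. 156.]
```

Call:
step_arm([
  {"tx":15,"ty":35,"az":2.5,"claw":-1},
  {"tx":15,"ty":35,"az":2.5,"claw":-1},
  {"tx":15,"ty":35,"az":2.5,"claw":-1},
  {"tx":15,"ty":35,"az":2.5,"claw":-1},
  {"tx":15,"ty":35,"az":2.5,"claw":-1},
  {"tx":15,"ty":35,"az":2.5,"claw":-1},
  {"tx":15,"ty":35,"az":2.5,"claw":-1},
  {"tx":15,"ty":35,"az":2.5,"claw":-1},
  {"tx":15,"ty":35,"az":2.5,"claw":-1},
  {"tx":15,"ty":35,"az":2.5,"claw":-1},
  {"tx":15,"ty":35,"az":2.5,"claw":-1},
  {"tx":15,"ty":35,"az":2.5,"claw":-1},
], newtons=30)

```text
$.increments[0]: bad value
```

Call:
step_arm([
  {"tx":15,"ty":35,"az":2.5,"claw":-1},
  {"tx":15,"ty":35,"az":2.5,"claw":-1},
  {"tx":15,"ty":35,"az":2.5,"claw":-1},
  {"tx":15,"ty":35,"az":2.5,"claw":-1},
  {"tx":15,"ty":35,"az":2.5,"claw":-1},
  {"tx":15,"ty":35,"az":2.5,"claw":-1},
  {"tx":15,"ty":35,"az":2.5,"claw":-1},
  {"tx":15,"ty":35,"az":2.5,"claw":-1},
  {"tx":15,"ty":35,"az":2.5,"claw":-1},
  {"tx":15,"ty":35,"az":2.5,"claw":-1},
  {"tx":10,"ty":30,"az":2.5,"claw":-1},
  {"claw":-1},
])

```text
$.increments[0]: bad value
```

Call:
step_arm([
  {"tx":15,"ty":35,"tz":0,"ax":0,"ay":0,"az":2.5,"claw":-1},
], newtons=30)

```text
time_s: 0.25
tcp_pos: [0.2158, -0.6107, 0.2439]
eef_rot: [179.9, -0.1, -160.2]
contact_force: [-0.1, 0.3, 0.0]
gripper_width: 0.0839
```

All the fields are required.

Call:
step_arm([
  {"tx":15,"ty":35,"tz":0,"ax":0,"ay":0,"az":2.5,"claw":-1},
  {"tx":15,"ty":35,"tz":0,"ax":0,"ay":0,"az":2.5,"claw":-1},
  {"tx":15,"ty":35,"tz":0,"ax":0,"ay":0,"az":2.5,"claw":-1},
  {"tx":15,"ty":35,"tz":0,"ax":0,"ay":0,"az":2.5,"claw":-1},
  {"tx":15,"ty":35,"tz":0,"ax":0,"ay":0,"az":2.5,"claw":-1},
  {"tx":15,"ty":35,"tz":0,"ax":0,"ay":0,"az":2.5,"claw":-1},
  {"tx":15,"ty":35,"tz":0,"ax":0,"ay":0,"az":2.5,"claw":-1},
  {"tx":15,"ty":35,"tz":0,"ax":0,"ay":0,"az":2.5,"claw":-1},
  {"tx":15,"ty":35,"tz":0,"ax":0,"ay":0,"az":2.5,"claw":-1},
  {"tx":15,"ty":35,"tz":0,"ax":0,"ay":0,"az":2.5,"claw":-1},
  {"tx":15,"ty":35,"tz":0,"ax":0,"ay":0,"az":2.5,"claw":-1},
  {"tx":15,"ty":35,"tz":0,"ax":0,"ay":0,"az":2.5,"claw":-1},
])

```text
time_s: 1.45
tcp_pos: [0.3971, -0.1876, 0.2457]
eef_rot: [-180.0, 0.0, -130.0]
contact_force: [0.9, -0.0, 0.8]
gripper_width: 0.0002
```

Call:
step_arm([
  {"tx":15,"ty":35,"tz":0,"ax":0,"ay":0,"az":2.5,"claw":-1},
  {"tx":15,"ty":35,"tz":0,"ax":0,"ay":0,"az":2.5,"claw":-1},
  {"tx":15,"ty":35,"tz":0,"ax":0,"ay":0,"az":2.5,"claw":-1},
  {"tx":15,"ty":35,"tz":0,"ax":0,"ay":0,"az":2.5,"claw":-1},
  {"tx":15,"ty":35,"tz":0,"ax":0,"ay":0,"az":2.5,"claw":-1},
  {"tx":15,"ty":35,"tz":0,"ax":0,"ay":0,"az":2.5,"claw":-1},
  {"tx":15,"ty":35,"tz":0,"ax":0,"ay":0,"az":2.5,"claw":-1},
  {"tx":15,"ty":35,"tz":0,"ax":0,"ay":0,"az":2.5,"claw":-1},
  {"tx":15,"ty":35,"tz":0,"ax":0,"ay":0,"az":2.5,"claw":-1},
  {"tx":15,"ty":35,"tz":0,"ax":0,"ay":0,"az":2.5,"claw":-1},
  {"tx":0,"ty":28,"tz":0,"ax":0,"ay":0,"az":2.5,"claw":-1},
  {"tx":0,"ty":0,"tz":0,"ax":0,"ay":0,"az":0.8,"claw":-1},
])

```text
time_s: 2.65
tcp_pos: [0.5471, 0.1918, 0.2446]
eef_rot: [180.0, -0.0, -101.6]
contact_force: [-0.7, -0.8, -0.8]
gripper_width: 0.0007
```

Run:
```python
from h import *
d=cap('wrist','w1'); s=r.get_state(); print(s['tcp_pos'],s['eef_rot'],s['joints'],s['contact_force'])
```

```text
[0.54669755 0.19031214 0.24471749] [ 1.79941065e+02 -5.61218026e-02 -1.01593637e+02] [ 3.85371928e+01  1.16327919e+01 -1.17855616e+01 -1.00820044e-02
 -6.66625004e+01 -5.01268580e+01] [-0.19325495 -0.61548855  0.14438764]
```

View pics/w1.png

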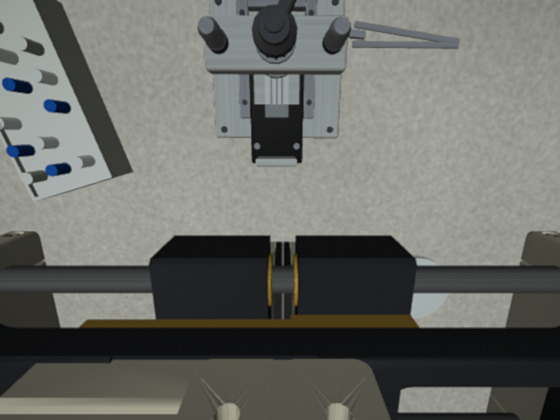

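The wrist view is well aligned: the tab top is at about (257..297,160), the plate's rear corners at (217,137) and (338,137), and the nuts at (207,25) and (345,24).

Run:
```python
from h import *
d=load('w1')
c1,c2=ray(d,217,137,.014),ray(d,338,137,.014); print(c1,c2,np.linalg.norm(c1-c2),np.degrees(np.arctan2(*(c1-c2)[1::-1])))
for n,(u,v,z) in dict(nutL=(206,23,.133),nutR=(347,22,.133),tabout=(277,164,.067),tabL=(256,164,.067),tabR=(298,164,.067),tabin=(277,159,.067)).items(): print(n,ray(d,u,v,z)[:2])
Q=pts(d)
for v in range(150,170,2): print(v,np.round(Q[v,277],3))
yaw=np.radians(-11.8);c,s=np.cos(yaw),np.sin(yaw)
for k in (c1,c2): # offset along press axes from plate corners (+x,+y85),(-x,..)
    pass
m=(c1+c2)/2; print('origin',m[0]+s*.085,m[1]-c*.085)
```

```text
[0.61224644 0.11095517 0.014     ] [0.46701048 0.14080051 0.014     ] 0.14827078893934242 -11.612368444746968
nutL [0.57346565 0.03195275]
nutR [0.46861772 0.05278187]
tabout [0.54502965 0.15284416]
tabL [0.5671402  0.14829868]
tabR [0.52291623 0.15739023]
tabin [0.54393637 0.14764888]
150 [0.543 0.14  0.035]
152 [0.543 0.142 0.034]
154 [0.544 0.144 0.036]
156 [0.544 0.147 0.035]
158 [0.544 0.147 0.062]
160 [0.544 0.149 0.068]
162 [0.545 0.151 0.068]
164 [0.545 0.153 0.068]
166 [0.548 0.162 0.001]
168 [0.549 0.164 0.   ]
origin 0.5222462939208199 0.04267411380599985
```

Call:
step_arm([
  {"tx":7,"ty":-1,"tz":-30,"ax":0,"ay":0,"az":0,"claw":-1},
  {"tx":0,"ty":0,"tz":-40,"ax":0,"ay":0,"az":0,"claw":-1},
  {"tx":0,"ty":0,"tz":-40,"ax":0,"ay":0,"az":0,"claw":-1},
  {"tx":0,"ty":0,"tz":-40,"ax":0,"ay":0,"az":0,"claw":-1},
  {"tx":0,"ty":0,"tz":-25,"ax":0,"ay":0,"az":0,"claw":-1},
  {"tx":0,"ty":0,"tz":-10,"ax":0,"ay":0,"az":0,"claw":-1},
  {"tx":-1,"ty":-5,"tz":0,"ax":0,"ay":0,"az":0,"claw":-1},
  {"tx":-1,"ty":-5,"tz":0,"ax":0,"ay":0,"az":0,"claw":-1},
  {"tx":-1,"ty":-5,"tz":0,"ax":0,"ay":0,"az":0,"claw":-1},
  {"tx":0,"ty":0,"tz":0,"ax":0,"ay":0,"az":0,"claw":-1},
])

```text
time_s: 3.7
tcp_pos: [0.5513, 0.1725, 0.062]
eef_rot: [-179.9, 0.1, -101.8]
contact_force: [0.2, 0.6, 0.6]
gripper_width: 0.0004
```

Call:
step_arm([
  {"tx":-0.6,"ty":-3,"tz":0,"ax":0,"ay":0,"az":0,"claw":-1},
  {"tx":-0.6,"ty":-3,"tz":0,"ax":0,"ay":0,"az":0,"claw":-1},
  {"tx":-0.6,"ty":-3,"tz":0,"ax":0,"ay":0,"az":0,"claw":-1},
  {"tx":-0.6,"ty":-3,"tz":0,"ax":0,"ay":0,"az":0,"claw":-1},
  {"tx":-0.6,"ty":-3,"tz":0,"ax":0,"ay":0,"az":0,"claw":-1},
])

```text
time_s: 4.2
tcp_pos: [0.5486, 0.1585, 0.0611]
eef_rot: [-179.9, 0.1, -101.8]
contact_force: [0.1, 4.2, 3.4]
gripper_width: 0.0005
```

Call:
step_arm([
  {"tx":-0.4,"ty":-2,"tz":0,"ax":0,"ay":0,"az":0,"claw":-1},
  {"tx":-0.4,"ty":-2,"tz":0,"ax":0,"ay":0,"az":0,"claw":-1},
  {"tx":-0.4,"ty":-2,"tz":0,"ax":0,"ay":0,"az":0,"claw":-1},
  {"tx":-0.4,"ty":-2,"tz":0,"ax":0,"ay":0,"az":0,"claw":-1},
])

```text
time_s: 4.6
tcp_pos: [0.5464, 0.1499, 0.0606]
eef_rot: [-180.0, 0.0, -101.8]
contact_force: [0.8, 3.2, 3.1]
gripper_width: 0.0005
```

Call:
step_arm([
  {"tx":-0.4,"ty":-2,"tz":0,"ax":0,"ay":0,"az":0,"claw":-1},
  {"tx":-0.4,"ty":-2,"tz":0,"ax":0,"ay":0,"az":0,"claw":-1},
])

```text
time_s: 4.8
tcp_pos: [0.5454, 0.1458, 0.0605]
eef_rot: [180.0, -0.0, -101.8]
contact_force: [1.3, 3.5, 3.1]
gripper_width: 0.0002
```

Call:
step_arm([
  {"tx":-0.2,"ty":-1,"tz":0,"ax":0,"ay":0,"az":0,"claw":-1},
  {"tx":-0.2,"ty":-1,"tz":0,"ax":0,"ay":0,"az":0,"claw":-1},
])

```text
time_s: 5.0
tcp_pos: [0.545, 0.1438, 0.0605]
eef_rot: [180.0, -0.0, -101.8]
contact_force: [0.2, 4.0, 2.6]
gripper_width: 0.0007
```

Call:
step_arm([
  {"tx":-0.2,"ty":-1,"tz":0,"ax":0,"ay":0,"az":0,"claw":-1},
])

```text
time_s: 5.1
tcp_pos: [0.545, 0.1432, 0.0605]
eef_rot: [-180.0, 0.0, -101.8]
contact_force: [-1.0, 8.3, 2.1]
gripper_width: 0.0006
```

Call:
step_arm([
  {"tx":-0.2,"ty":-1,"tz":0,"ax":0,"ay":0,"az":0,"claw":-1},
])

```text
time_s: 5.2
tcp_pos: [0.5452, 0.1431, 0.0606]
eef_rot: [-179.9, 0.1, -101.8]
contact_force: [-0.1, 10.9, 0.2]
gripper_width: 0.0007
```

Call:
step_arm([
  {"tx":-0.2,"ty":-1,"tz":0,"ax":0,"ay":0,"az":0,"claw":-1},
  {"tx":0,"ty":0,"tz":0,"ax":0,"ay":0,"az":0,"claw":-1},
  {"tx":0,"ty":0,"tz":0,"ax":0,"ay":0,"az":0,"claw":-1},
])

```text
time_s: 5.5
tcp_pos: [0.5454, 0.143, 0.0609]
eef_rot: [-179.9, 0.2, -101.8]
contact_force: [0.4, 12.8, 2.1]
gripper_width: 0.0005
```

Call:
step_arm([
  {"tx":1,"ty":6,"tz":0,"ax":0,"ay":0,"az":0,"claw":-1},
  {"tx":4,"ty":20,"tz":0,"ax":0,"ay":0,"az":0,"claw":-1},
  {"tx":0,"ty":10,"tz":40,"ax":0,"ay":0,"az":0,"claw":-1},
  {"tx":0,"ty":0,"tz":45,"ax":0,"ay":0,"az":0,"claw":-1},
  {"tx":0,"ty":0,"tz":45,"ax":0,"ay":0,"az":0,"claw":-1},
  {"tx":0,"ty":0,"tz":45,"ax":0,"ay":0,"az":0,"claw":-1},
  {"tx":0,"ty":0,"tz":0,"ax":0,"ay":0,"az":0,"claw":-1},
])

```text
time_s: 6.2
tcp_pos: [0.552, 0.1783, 0.2421]
eef_rot: [-179.6, 0.3, -101.7]
contact_force: [-0.1, 0.4, -0.8]
gripper_width: 0.0007
```

Run:
```python
from h import *
d=cap('wrist','w2'); s=r.get_state(); print(s['tcp_pos'],s['eef_rot'])
cv2.imwrite('pics/w2c.png',cv2.resize(d['image'][0:210,140:420],(800,600)))
Q=pts(d); m=(Q[...,2]>.062)&(Q[...,2]<.073)&(d['depth']>0)&(Q[...,1]>.11)&(Q[...,1]<.17)&(abs(Q[...,0]-.54)<.03)
print(Q[m].min(0),Q[m].max(0),Q[m].mean(0))
```

```text
[0.5505337  0.17781665 0.23861702] [-1.79792563e+02  1.75155851e-01 -1.01782925e+02]
[0.51998696 0.11965447 0.06513013] [0.56240765 0.13531546 0.07024171] [0.54116526 0.12744713 0.06783019]
```

View pics/w2c.png

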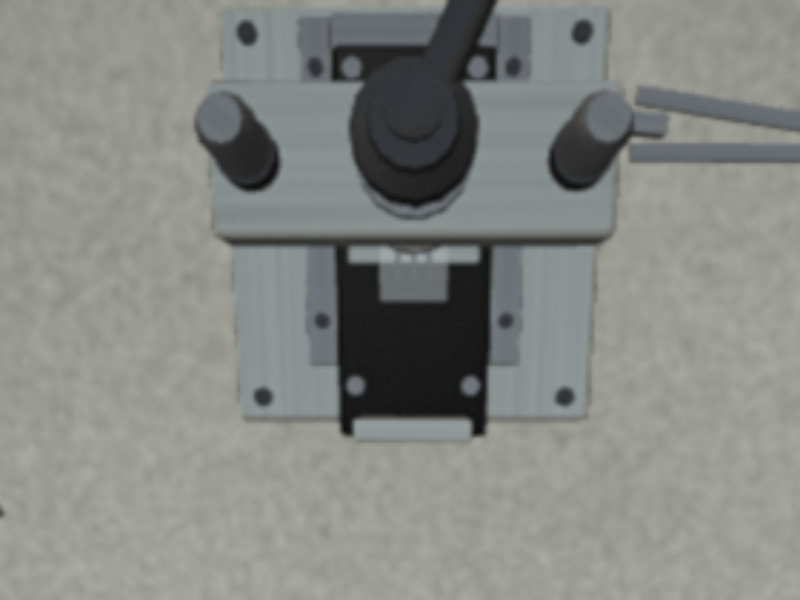

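The cassette is home: its nose is flush under the stop plate at about (415,45) in the crop, and the tab has moved back by 22 mm to the plate's rear edge. Next I go above the knob with the gripper open.

Call:
step_arm([
  {"tx":-13,"ty":-33,"tz":1,"ax":0,"ay":0,"az":-5,"claw":1},
  {"tx":-13,"ty":-33,"tz":1,"ax":0,"ay":0,"az":-5,"claw":1},
  {"tx":-13,"ty":-33,"tz":1,"ax":0,"ay":0,"az":-5,"claw":1},
  {"tx":-13,"ty":-33,"tz":1,"ax":0,"ay":0,"az":-5,"claw":1},
  {"tx":-13,"ty":-33,"tz":1,"ax":0,"ay":0,"az":-5,"claw":1},
  {"tx":-13,"ty":-33,"tz":1,"ax":0,"ay":0,"az":-4,"claw":1},
  {"tx":0,"ty":0,"tz":0,"ax":0,"ay":0,"az":0,"claw":1},
  {"tx":0,"ty":0,"tz":0,"ax":0,"ay":0,"az":0,"claw":1},
])

```text
time_s: 7.05
tcp_pos: [0.4707, -0.0217, 0.2406]
eef_rot: [179.9, -0.1, -130.9]
contact_force: [-0.3, 0.4, -0.4]
gripper_width: 0.0589
```

Run:
```python
from h import *
d=cap('wrist','w3'); s=r.get_state(); print(s['tcp_pos'],s['eef_rot'],s['gripper_width'],s['joints'])
cv2.imwrite('pics/w3c.png',d['image'])
Q=pts(d); m=(Q[...,2]>.146)&(Q[...,2]<.165)&(d['depth']>0)&(np.hypot(Q[...,0]-.471,Q[...,1]+.02)<.03)
v,u=np.nonzero(m);print(len(u));
if len(u): print(u.min(),u.max(),v.min(),v.max(),Q[m].min(0),Q[m].max(0),Q[m].mean(0))
# press pose from w2
d=load('w2')
from scipy.optimize import least_squares
px=lambda x,y:np.array([140+x*.35,y*.35])
obs=[((240,418),(.075,.085,.014)),((588,417),(-.075,.085,.014)),((222,8),(.075,-.07,.014)),((608,8),(-.075,-.07,.014)),((217,116),(.052,0,.131)),((605,116),(-.052,0,.131))]
def f(p):
    o=[]
    for uv,X in obs:
        c,s=np.cos(p[2]),np.sin(p[2]);W=np.array([p[0]+c*X[0]-s*X[1],p[1]+s*X[0]+c*X[1],X[2]]);C=d['R']@W+d['t']
        o+=[C[0]/C[2]*d['fx']+d['cx']-px(*uv)[0],C[1]/C[2]*d['fy']+d['cy']-px(*uv)[1]]
    return o
q=least_squares(f,[.522,.043,-.2]);print(q.x,np.degrees(q.x[2]),np.round(q.fun,1))
print('hub',ray(d,*px(412,112),.150))
```

```text
[ 0.4711816  -0.02114666  0.24071898] [ 1.79948554e+02 -8.85525052e-02 -1.30803709e+02] 0.06305693298493008 [ 2.14214585e+01  1.28995995e+00 -2.43318246e+01 -4.71319248e-03
 -6.44805392e+01 -6.22231728e+01]
522
272 296 208 234 [ 0.45943441 -0.03234206  0.14602202] [ 0.47906167 -0.01291721  0.16418936] [ 0.46802187 -0.024217    0.15928392]
[ 0.52341288  0.04341954 -0.20637606] -11.824476954545576 [-0.7  0.7 -0.3  1.1 -1.9 -1.4  0.9 -1.7  0.6  0.8  0.7  0.6]
hub [0.52428272 0.04704721 0.15      ]
```

View pics/w3c.png

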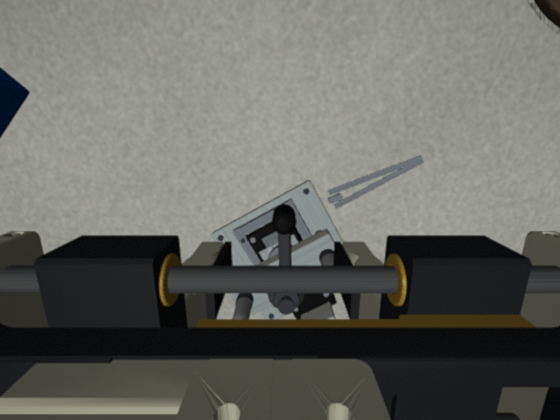

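The knob top is at (284,215), centred between the fingers, and the arm runs straight inward, so the yaw matches. I descend and grip.

Call:
step_arm([
  {"tx":-2.5,"ty":-0.5,"tz":-20,"ax":0,"ay":0,"az":0,"claw":1},
  {"tx":0,"ty":0,"tz":-20,"ax":0,"ay":0,"az":0,"claw":1},
  {"tx":0,"ty":0,"tz":-20,"ax":0,"ay":0,"az":0,"claw":1},
  {"tx":0,"ty":0,"tz":-20,"ax":0,"ay":0,"az":0,"claw":1},
  {"tx":0,"ty":0,"tz":-17,"ax":0,"ay":0,"az":0,"claw":1},
  {"tx":0,"ty":0,"tz":0,"ax":0,"ay":0,"az":0,"claw":1},
])

```text
time_s: 7.7
tcp_pos: [0.4675, -0.0212, 0.1419]
eef_rot: [179.8, -0.3, -130.7]
contact_force: [-0.2, 0.6, -0.3]
gripper_width: 0.0876
```

Call:
step_arm([
  {"tx":0,"ty":0,"tz":0,"ax":0,"ay":0,"az":0,"claw":-1},
  {"tx":0,"ty":0,"tz":0,"ax":0,"ay":0,"az":0,"claw":-1},
  {"tx":0,"ty":0,"tz":0,"ax":0,"ay":0,"az":0,"claw":-1},
  {"tx":0,"ty":0,"tz":0,"ax":0,"ay":0,"az":0,"claw":-1},
  {"tx":0,"ty":0,"tz":0,"ax":0,"ay":0,"az":0,"claw":-1},
  {"tx":0,"ty":0,"tz":0,"ax":0,"ay":0,"az":0,"claw":-1},
  {"tx":0,"ty":0,"tz":0,"ax":0,"ay":0,"az":0,"claw":-1},
  {"tx":0,"ty":0,"tz":0,"ax":0,"ay":0,"az":0,"claw":-1},
], newtons=25)

```text
time_s: 8.5
tcp_pos: [0.469, -0.0216, 0.1446]
eef_rot: [-180.0, 0.0, -130.8]
contact_force: [-0.2, -0.8, 0.5]
gripper_width: 0.0291
```

```bash
cat >> h.py <<'E'
S=np.array([.5235,.0440]);Y0=-11.7
def arc(th_list,step_from):
    """rows tx,ty,az along lever angles (rad)"""
    P=lambda t:S+.085*np.array([np.cos(np.radians(Y0-90)-t),np.sin(np.radians(Y0-90)-t)])
    p=P(step_from);o=[];pt=step_from
    for t in th_list: q=P(t);o.append((*np.round((q-p)*1000,1),round(float(-np.degrees(t-pt)),2)));p=q;pt=t
    return o
def st():
    s=r.get_state();d=s['tcp_pos'][:2]-S;R=np.hypot(*d);th=np.radians(Y0-90)-np.arctan2(d[1],d[0]); tn=np.array([d[1],-d[0]])/R
    F=s['contact_force']; print(f"t{s['time_s']:.2f} tcp{np.round(s['tcp_pos'],4)} R{R*1e3:.1f} th{th:.3f} Fcw{F[:2]@tn:.1f} Frad{F[:2]@d/R:.1f} Fz{F[2]:.1f} Mz{s['moment'][2]:.2f} w{s['gripper_width']:.4f} yaw{s['eef_rot'][2]:.1f}")
    return th
E
python3 - <<'E'
from h import *
t=st(); print(arc(np.arange(1,12)*.05+t,t))
E
```

```text
t8.50 tcp[ 0.469  -0.0216  0.1446] R85.3 th0.489 Fcw-0.3 Frad0.7 Fz0.5 Mz0.03 w0.0291 yaw-130.8
[(np.float64(-3.2), np.float64(2.8), -2.86), (np.float64(-3.1), np.float64(3.0), -2.86), (np.float64(-2.9), np.float64(3.1), -2.86), (np.float64(-2.7), np.float64(3.2), -2.86), (np.float64(-2.6), np.float64(3.4), -2.86), (np.float64(-2.4), np.float64(3.5), -2.86), (np.float64(-2.2), np.float64(3.6), -2.86), (np.float64(-2.0), np.float64(3.7), -2.86), (np.float64(-1.9), np.float64(3.8), -2.86), (np.float64(-1.7), np.float64(3.9), -2.86), (np.float64(-1.5), np.float64(4.0), -2.86)]
```

Call:
step_arm([
  {"tx":0,"ty":0,"tz":0,"ax":0,"ay":0,"az":0,"claw":-1},
  {"tx":0,"ty":0,"tz":0,"ax":0,"ay":0,"az":0,"claw":-1},
  {"tx":0,"ty":0,"tz":0,"ax":0,"ay":0,"az":0,"claw":-1},
  {"tx":0,"ty":0,"tz":0,"ax":0,"ay":0,"az":0,"claw":-1},
])

```text
time_s: 8.9
tcp_pos: [0.469, -0.0216, 0.1446]
eef_rot: [-180.0, -0.0, -130.8]
contact_force: [-0.4, -0.9, -0.4]
gripper_width: 0.0193
```

Call:
step_arm([
  {"tx":-3.2,"ty":2.8,"tz":0,"ax":0,"ay":0,"az":-2.86,"claw":-1},
  {"tx":-3.1,"ty":3.0,"tz":0,"ax":0,"ay":0,"az":-2.86,"claw":-1},
  {"tx":-2.9,"ty":3.1,"tz":0,"ax":0,"ay":0,"az":-2.86,"claw":-1},
  {"tx":-2.7,"ty":3.2,"tz":0,"ax":0,"ay":0,"az":-2.86,"claw":-1},
])

```text
time_s: 9.3
tcp_pos: [0.4572, -0.009, 0.1442]
eef_rot: [180.0, 0.0, -142.4]
contact_force: [3.3, 1.5, -6.4]
gripper_width: 0.0196
```

```bash
python3 -c "
from h import *
st()"
```

```text
t9.30 tcp[ 0.4572 -0.009   0.1442] R84.9 th0.693 Fcw-0.9 Frad-3.5 Fz-6.4 Mz-0.05 w0.0196 yaw-142.4
```

Turning took no tangential force and the gripper carries -6 N of lever weight, so the lever isn't seated and probably stands tip on tip. I lower it into the serrations.

Call:
step_arm([
  {"tx":0,"ty":0,"tz":-1.5,"ax":0,"ay":0,"az":0,"claw":-1},
  {"tx":0,"ty":0,"tz":-1.5,"ax":0,"ay":0,"az":0,"claw":-1},
])

```text
time_s: 9.5
tcp_pos: [0.4573, -0.0093, 0.1413]
eef_rot: [180.0, 0.0, -142.1]
contact_force: [1.7, 1.0, -3.1]
gripper_width: 0.0195
```

```bash
python3 -c "
from h import *
st()"
```

```text
t9.50 tcp[ 0.4573 -0.0093  0.1413] R85.0 th0.689 Fcw-0.3 Frad-2.0 Fz-3.1 Mz-0.10 w0.0195 yaw-142.1
```

Call:
step_arm([
  {"tx":0,"ty":0,"tz":-1.5,"ax":0,"ay":0,"az":0,"claw":-1},
  {"tx":0,"ty":0,"tz":-1.5,"ax":0,"ay":0,"az":0,"claw":-1},
])

```text
time_s: 9.7
tcp_pos: [0.457, -0.0097, 0.1385]
eef_rot: [180.0, -0.0, -142.2]
contact_force: [-1.5, -1.2, 2.4]
gripper_width: 0.019
```

```bash
python3 -c "
from h import *
st()"
```

```text
t9.70 tcp[ 0.457  -0.0097  0.1385] R85.5 th0.687 Fcw-0.0 Frad1.9 Fz2.4 Mz-0.01 w0.0190 yaw-142.2
```

Call:
step_arm([
  {"tx":-2.5,"ty":3.4,"tz":0,"ax":0,"ay":0,"az":-2.86,"claw":-1},
  {"tx":-2.3,"ty":3.5,"tz":0,"ax":0,"ay":0,"az":-2.86,"claw":-1},
])

```text
time_s: 9.9
tcp_pos: [0.4521, -0.0029, 0.1387]
eef_rot: [-180.0, -0.0, -148.1]
contact_force: [-1.1, 0.3, 0.6]
gripper_width: 0.0193
```

```bash
python3 -c "
from h import *
st();d=cap('side','d1');e=cap('scene','s1')
B=cv2.resize(d['image'][200:300,225:335],(440,400),interpolation=cv2.INTER_CUBIC)
A=cv2.resize(e['image'][140:230,235:315],(356,400),interpolation=cv2.INTER_CUBIC)
cv2.imwrite('pics/c1.png',np.hstack([B,A]))"
```

```text
t9.90 tcp[ 0.4521 -0.0029  0.1387] R85.5 th0.785 Fcw0.9 Frad0.8 Fz0.6 Mz0.05 w0.0193 yaw-148.1
```

View pics/c1.png

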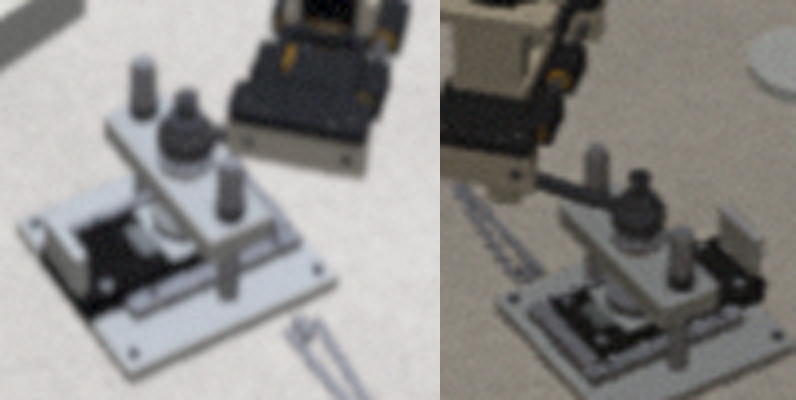

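The lever follows the gripper but still turns without load. I press it down further while turning on.

Call:
step_arm([
  {"tx":0,"ty":0,"tz":-1.5,"ax":0,"ay":0,"az":0,"claw":-1},
  {"tx":0,"ty":0,"tz":-1.5,"ax":0,"ay":0,"az":0,"claw":-1},
])

```text
time_s: 10.2
tcp_pos: [0.4513, -0.0037, 0.1359]
eef_rot: [-180.0, -0.2, -147.8]
contact_force: [-7.4, -4.1, 13.4]
gripper_width: 0.0197
```

```bash
python3 -c "
from h import *
st()"
```

```text
t10.20 tcp[ 0.4513 -0.0037  0.1359] R86.5 th0.782 Fcw0.7 Frad8.4 Fz13.4 Mz-0.03 w0.0197 yaw-147.8
```

Call:
step_arm([
  {"tx":-2.1,"ty":3.6,"tz":0,"ax":0,"ay":0,"az":-2.86,"claw":-1},
  {"tx":0,"ty":0,"tz":0,"ax":0,"ay":0,"az":0,"claw":-1},
])

```text
time_s: 10.4
tcp_pos: [0.4493, -0.0003, 0.1361]
eef_rot: [-179.9, -0.1, -150.8]
contact_force: [-5.9, -5.8, 11.2]
gripper_width: 0.0193
```

```bash
python3 -c "
from h import *
st()"
```

```text
t10.40 tcp[ 4.493e-01 -3.000e-04  1.361e-01] R86.4 th0.828 Fcw-1.9 Frad8.0 Fz11.2 Mz0.08 w0.0193 yaw-150.8
```

Call:
step_arm([
  {"tx":-2.0,"ty":3.7,"tz":0.8,"ax":0,"ay":0,"az":-2.86,"claw":-1},
  {"tx":-1.9,"ty":3.8,"tz":0,"ax":0,"ay":0,"az":-2.86,"claw":-1},
])

```text
time_s: 10.6
tcp_pos: [0.4458, 0.007, 0.1368]
eef_rot: [-179.9, -0.1, -156.5]
contact_force: [-1.8, -6.3, 7.1]
gripper_width: 0.0188
```

```bash
python3 -c "
from h import *
st()"
```

```text
t10.60 tcp[0.4458 0.007  0.1368] R86.1 th0.923 Fcw-4.9 Frad4.4 Fz7.1 Mz0.22 w0.0188 yaw-156.5
```

Call:
step_arm([
  {"tx":-1.7,"ty":3.9,"tz":0,"ax":0,"ay":0,"az":-2.86,"claw":-1},
])

```text
time_s: 10.7
tcp_pos: [0.444, 0.011, 0.1367]
eef_rot: [-179.9, -0.1, -159.4]
contact_force: [-3.1, -5.9, 7.0]
gripper_width: 0.0194
```

```bash
python3 -c "
from h import *
st()"
```

```text
t10.70 tcp[0.444  0.011  0.1367] R86.1 th0.973 Fcw-4.3 Frad5.1 Fz7.0 Mz0.20 w0.0194 yaw-159.4
```

Engaged: 4.6 N x 86 mm plus Mz 0.2 gives about 0.6 Nm, the free-running torque. I finish this stroke, unload, lift and swing back three teeth.

Call:
step_arm([
  {"tx":-1.5,"ty":4.0,"tz":0,"ax":0,"ay":0,"az":-2.86,"claw":-1},
  {"tx":0,"ty":0,"tz":0,"ax":0,"ay":0,"az":0,"claw":-1},
], newtons=45)

```text
time_s: 10.9
tcp_pos: [0.4423, 0.0152, 0.1367]
eef_rot: [-179.9, -0.1, -162.2]
contact_force: [-4.1, -5.7, 7.3]
gripper_width: 0.019
```

```bash
python3 -c "
from h import *
t=st();print(arc([t-.045],t)); t-=.045; print(arc([t-1.571*i/10 for i in range(1,11)],t))"
```

```text
t10.90 tcp[0.4423 0.0152 0.1367] R86.1 th1.026 Fcw-4.0 Frad5.8 Fz7.3 Mz0.20 w0.0190 yaw-162.2
[(np.float64(1.4), np.float64(-3.6), 2.58)]
[(np.float64(6.0), np.float64(-11.9), 9.0), (np.float64(7.8), np.float64(-10.8), 9.0), (np.float64(9.4), np.float64(-9.5), 9.0), (np.float64(10.7), np.float64(-7.9), 9.0), (np.float64(11.8), np.float64(-6.1), 9.0), (np.float64(12.7), np.float64(-4.2), 9.0), (np.float64(13.2), np.float64(-2.2), 9.0), (np.float64(13.3), np.float64(-0.1), 9.0), (np.float64(13.2), np.float64(2.0), 9.0), (np.float64(12.7), np.float64(4.0), 9.0)]
```

Call:
step_arm([
  {"tx":1.4,"ty":-3.6,"tz":0,"ax":0,"ay":0,"az":2.6,"claw":-1},
  {"tx":0,"ty":0,"tz":4,"ax":0,"ay":0,"az":0,"claw":-1},
  {"tx":0,"ty":0,"tz":4,"ax":0,"ay":0,"az":0,"claw":-1},
  {"tx":0,"ty":0,"tz":3.5,"ax":0,"ay":0,"az":0,"claw":-1},
  {"tx":0,"ty":0,"tz":0,"ax":0,"ay":0,"az":0,"claw":-1},
])

```text
time_s: 11.4
tcp_pos: [0.4445, 0.0129, 0.148]
eef_rot: [180.0, -0.0, -159.7]
contact_force: [3.3, -0.0, -6.6]
gripper_width: 0.0188
```

```bash
python3 -c "
from h import *
t=st(); print(arc([t-1.571*i/12 for i in range(1,13)],t))"
```

```text
t11.40 tcp[0.4445 0.0129 0.148 ] R84.9 th0.992 Fcw-1.2 Frad-3.0 Fz-6.6 Mz-0.04 w0.0188 yaw-159.7
[(np.float64(4.7), np.float64(-10.1), 7.5), (np.float64(6.0), np.float64(-9.4), 7.5), (np.float64(7.2), np.float64(-8.5), 7.5), (np.float64(8.2), np.float64(-7.5), 7.5), (np.float64(9.1), np.float64(-6.3), 7.5), (np.float64(9.9), np.float64(-5.1), 7.5), (np.float64(10.5), np.float64(-3.8), 7.5), (np.float64(10.9), np.float64(-2.4), 7.5), (np.float64(11.1), np.float64(-0.9), 7.5), (np.float64(11.1), np.float64(0.5), 7.5), (np.float64(10.9), np.float64(2.0), 7.5), (np.float64(10.6), np.float64(3.4), 7.5)]
```

Call:
step_arm([
  {"tx":4.7,"ty":-10.1,"tz":0,"ax":0,"ay":0,"az":7.5,"claw":-1},
  {"tx":6.0,"ty":-9.4,"tz":0,"ax":0,"ay":0,"az":7.5,"claw":-1},
  {"tx":7.2,"ty":-8.5,"tz":0,"ax":0,"ay":0,"az":7.5,"claw":-1},
  {"tx":8.2,"ty":-7.5,"tz":0,"ax":0,"ay":0,"az":7.5,"claw":-1},
])

```text
time_s: 11.8
tcp_pos: [0.4709, -0.0227, 0.1477]
eef_rot: [180.0, 0.0, -129.3]
contact_force: [2.9, 2.0, -5.9]
gripper_width: 0.0189
```

```bash
python3 -c "
from h import *
st()"
```

```text
t11.80 tcp[ 0.4709 -0.0227  0.1477] R85.0 th0.463 Fcw-1.1 Frad-3.3 Fz-5.9 Mz-0.09 w0.0189 yaw-129.3
```

Call:
step_arm([
  {"tx":9.1,"ty":-6.3,"tz":0,"ax":0,"ay":0,"az":7.5,"claw":-1},
  {"tx":9.9,"ty":-5.1,"tz":0,"ax":0,"ay":0,"az":7.5,"claw":-1},
  {"tx":10.5,"ty":-3.8,"tz":0,"ax":0,"ay":0,"az":7.5,"claw":-1},
  {"tx":10.9,"ty":-2.4,"tz":0,"ax":0,"ay":0,"az":7.5,"claw":-1},
  {"tx":11.1,"ty":-0.9,"tz":0,"ax":0,"ay":0,"az":7.5,"claw":-1},
  {"tx":11.1,"ty":0.5,"tz":0,"ax":0,"ay":0,"az":7.5,"claw":-1},
  {"tx":10.9,"ty":2.0,"tz":0,"ax":0,"ay":0,"az":7.5,"claw":-1},
  {"tx":10.6,"ty":3.4,"tz":0,"ax":0,"ay":0,"az":7.5,"claw":-1},
  {"tx":0,"ty":0,"tz":0,"ax":0,"ay":0,"az":0,"claw":-1},
])

```text
time_s: 12.7
tcp_pos: [0.5551, -0.0347, 0.147]
eef_rot: [179.9, 0.0, -69.5]
contact_force: [-0.0, 1.2, -6.5]
gripper_width: 0.0188
```

```bash
python3 -c "
from h import *
st()"
```

```text
t12.70 tcp[ 0.5551 -0.0347  0.147 ] R84.9 th-0.586 Fcw-0.5 Frad-1.2 Fz-6.5 Mz-0.08 w0.0188 yaw-69.5
```

Call:
step_arm([
  {"tx":0,"ty":0,"tz":-4,"ax":0,"ay":0,"az":0,"claw":-1},
  {"tx":0,"ty":0,"tz":-4,"ax":0,"ay":0,"az":0,"claw":-1},
  {"tx":0,"ty":0,"tz":-2.5,"ax":0,"ay":0,"az":0,"claw":-1},
  {"tx":0,"ty":0,"tz":0,"ax":0,"ay":0,"az":0,"claw":-1},
])

```text
time_s: 13.1
tcp_pos: [0.5554, -0.0354, 0.138]
eef_rot: [-179.9, -0.0, -69.7]
contact_force: [3.7, -0.3, 1.8]
gripper_width: 0.0188
```

```bash
python3 -c "
from h import *
t=st(); print(arc([t+.05*i for i in range(1,33)],t))" | sed 's/np.float64//g'
```

```text
t13.10 tcp[ 0.5554 -0.0354  0.138 ] R85.6 th-0.586 Fcw-3.3 Frad1.6 Fz1.8 Mz0.02 w0.0188 yaw-69.7
[((-4.0), (-1.5), -2.86), ((-4.1), (-1.3), -2.86), ((-4.1), (-1.1), -2.86), ((-4.2), (-0.9), -2.86), ((-4.2), (-0.7), -2.86), ((-4.2), (-0.5), -2.86), ((-4.2), (-0.2), -2.86), ((-4.2), (-0.0), -2.86), ((-4.2), (0.2), -2.86), ((-4.2), (0.4), -2.86), ((-4.2), (0.6), -2.86), ((-4.2), (0.8), -2.86), ((-4.1), (1.0), -2.86), ((-4.1), (1.2), -2.86), ((-4.0), (1.4), -2.86), ((-3.9), (1.6), -2.86), ((-3.8), (1.8), -2.86), ((-3.7), (2.0), -2.86), ((-3.6), (2.2), -2.86), ((-3.5), (2.4), -2.86), ((-3.4), (2.5), -2.86), ((-3.3), (2.7), -2.86), ((-3.1), (2.9), -2.86), ((-3.0), (3.0), -2.86), ((-2.8), (3.2), -2.86), ((-2.7), (3.3), -2.86), ((-2.5), (3.4), -2.86), ((-2.3), (3.6), -2.86), ((-2.1), (3.7), -2.86), ((-2.0), (3.8), -2.86), ((-1.8), (3.9), -2.86), ((-1.6), (4.0), -2.86)]
```

Call:
step_arm([
  {"tx":-4.0,"ty":-1.5,"tz":-0.8,"ax":0,"ay":0,"az":-2.86,"claw":-1},
  {"tx":-4.1,"ty":-1.3,"tz":0,"ax":0,"ay":0,"az":-2.86,"claw":-1},
  {"tx":-4.1,"ty":-1.1,"tz":0,"ax":0,"ay":0,"az":-2.86,"claw":-1},
])

```text
time_s: 13.4
tcp_pos: [0.5441, -0.0391, 0.1379]
eef_rot: [-179.8, -0.0, -78.3]
contact_force: [4.8, -0.4, 0.9]
gripper_width: 0.0194
```

```bash
echo "print('T',round(float(0),2))" >/dev/null
cat > q.py <<'E'
from h import *
st();s=r.get_state();d=np.append(s['tcp_pos'][:2]-S,0);print('torque',round(float(np.cross(d,s['contact_force'])[2]+s['moment'][2]),3))
E
python3 q.py
```

```text
t13.40 tcp[ 0.5441 -0.0391  0.1379] R85.6 th-0.447 Fcw-4.6 Frad1.6 Fz0.9 Mz0.20 w0.0194 yaw-78.3
torque 0.594
```

Call:
step_arm([
  {"tx":-4.2,"ty":-0.9,"tz":0,"ax":0,"ay":0,"az":-2.86,"claw":-1},
  {"tx":-4.2,"ty":-0.7,"tz":0,"ax":0,"ay":0,"az":-2.86,"claw":-1},
  {"tx":-4.2,"ty":-0.5,"tz":0,"ax":0,"ay":0,"az":-2.86,"claw":-1},
])

```text
time_s: 13.7
tcp_pos: [0.5313, -0.0411, 0.1378]
eef_rot: [-179.8, 0.0, -86.9]
contact_force: [5.6, -0.1, 0.1]
gripper_width: 0.0187
```

```bash
python3 q.py
```

```text
t13.70 tcp[ 0.5313 -0.0411  0.1378] R85.5 th-0.296 Fcw-5.6 Frad0.6 Fz0.1 Mz0.18 w0.0187 yaw-86.9
torque 0.66
```

Call:
step_arm([
  {"tx":-4.2,"ty":-0.2,"tz":0,"ax":0,"ay":0,"az":-2.86,"claw":-1},
  {"tx":-4.2,"ty":0,"tz":0,"ax":0,"ay":0,"az":-2.86,"claw":-1},
  {"tx":-4.2,"ty":0.2,"tz":0,"ax":0,"ay":0,"az":-2.86,"claw":-1},
])

```text
time_s: 14.0
tcp_pos: [0.5185, -0.0413, 0.1376]
eef_rot: [-179.8, 0.0, -95.5]
contact_force: [3.7, -0.9, -0.1]
gripper_width: 0.0189
```

```bash
python3 q.py
```

```text
t14.00 tcp[ 0.5185 -0.0413  0.1376] R85.4 th-0.145 Fcw-3.7 Frad0.7 Fz-0.1 Mz0.19 w0.0189 yaw-95.5
torque 0.507
```

Call:
step_arm([
  {"tx":-4.2,"ty":0.4,"tz":0,"ax":0,"ay":0,"az":-2.86,"claw":-1},
  {"tx":-4.2,"ty":0.6,"tz":0,"ax":0,"ay":0,"az":-2.86,"claw":-1},
  {"tx":-4.2,"ty":0.8,"tz":0,"ax":0,"ay":0,"az":-2.86,"claw":-1},
])

```text
time_s: 14.3
tcp_pos: [0.5057, -0.0395, 0.1375]
eef_rot: [-179.8, 0.0, -104.1]
contact_force: [5.3, -1.6, -1.8]
gripper_width: 0.0186
```

```bash
python3 q.py
```

```text
t14.30 tcp[ 0.5057 -0.0395  0.1375] R85.4 th0.006 Fcw-5.6 Frad0.4 Fz-1.8 Mz0.23 w0.0186 yaw-104.1
torque 0.7
```

Call:
step_arm([
  {"tx":-4.1,"ty":1.0,"tz":-0.5,"ax":0,"ay":0,"az":-2.86,"claw":-1},
  {"tx":-4.1,"ty":1.2,"tz":0,"ax":0,"ay":0,"az":-2.86,"claw":-1},
  {"tx":-4.0,"ty":1.4,"tz":0,"ax":0,"ay":0,"az":-2.86,"claw":-1},
])

```text
time_s: 14.6
tcp_pos: [0.4934, -0.036, 0.1371]
eef_rot: [-179.8, 0.1, -112.6]
contact_force: [3.7, -2.5, 0.3]
gripper_width: 0.0185
```

```bash
python3 q.py
```

```text
t14.60 tcp[ 0.4934 -0.036   0.1371] R85.5 th0.155 Fcw-4.3 Frad1.0 Fz0.3 Mz0.19 w0.0185 yaw-112.6
torque 0.562
```

Call:
step_arm([
  {"tx":-3.9,"ty":1.6,"tz":0,"ax":0,"ay":0,"az":-2.86,"claw":-1},
  {"tx":-3.8,"ty":1.8,"tz":0,"ax":0,"ay":0,"az":-2.86,"claw":-1},
])

```text
time_s: 14.8
tcp_pos: [0.4856, -0.0326, 0.1369]
eef_rot: [-179.9, 0.1, -118.4]
contact_force: [4.0, -1.6, -0.4]
gripper_width: 0.0189
```

```bash
python3 q.py
```

```text
t14.80 tcp[ 0.4856 -0.0326  0.1369] R85.4 th0.256 Fcw-4.3 Frad-0.3 Fz-0.4 Mz0.22 w0.0189 yaw-118.4
torque 0.584
```

Still running free, about 0.98 rad turned so far.

Call:
step_arm([
  {"tx":-3.7,"ty":2.0,"tz":0,"ax":0,"ay":0,"az":-2.86,"claw":-1},
  {"tx":-3.6,"ty":2.2,"tz":0,"ax":0,"ay":0,"az":-2.86,"claw":-1},
  {"tx":-3.5,"ty":2.4,"tz":0,"ax":0,"ay":0,"az":-2.86,"claw":-1},
])

```text
time_s: 15.1
tcp_pos: [0.4746, -0.026, 0.1368]
eef_rot: [-179.9, 0.1, -127.0]
contact_force: [4.0, -1.8, -1.0]
gripper_width: 0.0188
```

```bash
python3 q.py
```

```text
t15.10 tcp[ 0.4746 -0.026   0.1368] R85.4 th0.406 Fcw-4.3 Frad-0.9 Fz-1.0 Mz0.23 w0.0188 yaw-127.0
torque 0.592
```

Call:
step_arm([
  {"tx":-3.4,"ty":2.5,"tz":0,"ax":0,"ay":0,"az":-2.86,"claw":-1},
  {"tx":-3.3,"ty":2.7,"tz":0,"ax":0,"ay":0,"az":-2.86,"claw":-1},
  {"tx":-3.1,"ty":2.9,"tz":-0.3,"ax":0,"ay":0,"az":-2.86,"claw":-1},
])

```text
time_s: 15.4
tcp_pos: [0.4646, -0.018, 0.1365]
eef_rot: [-179.9, 0.1, -135.5]
contact_force: [3.8, -2.2, -0.4]
gripper_width: 0.0187
```

```bash
python3 q.py
```

```text
t15.40 tcp[ 0.4646 -0.018   0.1365] R85.5 th0.556 Fcw-4.3 Frad-1.0 Fz-0.4 Mz0.19 w0.0187 yaw-135.5
torque 0.556
```

Call:
step_arm([
  {"tx":-3.0,"ty":3.0,"tz":0,"ax":0,"ay":0,"az":-2.86,"claw":-1},
  {"tx":-2.8,"ty":3.2,"tz":0,"ax":0,"ay":0,"az":-2.86,"claw":-1},
  {"tx":-2.7,"ty":3.3,"tz":0,"ax":0,"ay":0,"az":-2.86,"claw":-1},
])

```text
time_s: 15.7
tcp_pos: [0.4561, -0.0085, 0.1364]
eef_rot: [-179.9, 0.1, -144.1]
contact_force: [3.6, -3.3, -1.5]
gripper_width: 0.0192
```

```bash
python3 q.py
```

```text
t15.70 tcp[ 0.4561 -0.0085  0.1364] R85.5 th0.705 Fcw-4.8 Frad-0.8 Fz-1.5 Mz0.23 w0.0192 yaw-144.1
torque 0.634
```

Call:
step_arm([
  {"tx":-2.5,"ty":3.4,"tz":0,"ax":0,"ay":0,"az":-2.86,"claw":-1},
  {"tx":-2.3,"ty":3.6,"tz":0,"ax":0,"ay":0,"az":-2.86,"claw":-1},
])

```text
time_s: 15.9
tcp_pos: [0.4513, -0.0016, 0.1364]
eef_rot: [-179.9, 0.1, -149.8]
contact_force: [4.9, -3.5, -3.2]
gripper_width: 0.0186
```

```bash
python3 q.py
```

```text
t15.90 tcp[ 0.4513 -0.0016  0.1364] R85.4 th0.803 Fcw-5.5 Frad-2.3 Fz-3.2 Mz0.27 w0.0186 yaw-149.8
torque 0.747
```

Call:
step_arm([
  {"tx":-2.1,"ty":3.7,"tz":0,"ax":0,"ay":0,"az":-2.86,"claw":-1},
  {"tx":-2.0,"ty":3.8,"tz":0,"ax":0,"ay":0,"az":-2.86,"claw":-1},
])

```text
time_s: 16.1
tcp_pos: [0.4471, 0.0057, 0.1363]
eef_rot: [-179.9, 0.0, -155.5]
contact_force: [5.7, -4.3, -0.9]
gripper_width: 0.0189
```

```bash
python3 q.py
```

```text
t16.10 tcp[0.4471 0.0057 0.1363] R85.4 th0.902 Fcw-6.4 Frad-3.2 Fz-0.9 Mz0.35 w0.0189 yaw-155.5
torque 0.897
```

Call:
step_arm([
  {"tx":-1.8,"ty":3.9,"tz":-0.3,"ax":0,"ay":0,"az":-2.86,"claw":-1},
])

```text
time_s: 16.2
tcp_pos: [0.4452, 0.0095, 0.1361]
eef_rot: [-179.9, 0.0, -158.4]
contact_force: [4.9, -5.7, -0.4]
gripper_width: 0.0188
```

```bash
python3 q.py
```

```text
t16.20 tcp[0.4452 0.0095 0.1361] R85.5 th0.951 Fcw-7.2 Frad-2.2 Fz-0.4 Mz0.31 w0.0188 yaw-158.4
torque 0.925
```

Call:
step_arm([
  {"tx":-0.8,"ty":2.0,"tz":0,"ax":0,"ay":0,"az":-1.43,"claw":-1},
])

```text
time_s: 16.3
tcp_pos: [0.4444, 0.0115, 0.1361]
eef_rot: [-179.9, 0.0, -159.8]
contact_force: [4.2, -5.8, -0.6]
gripper_width: 0.0188
```

```bash
python3 q.py
```

```text
t16.30 tcp[0.4444 0.0115 0.1361] R85.6 th0.977 Fcw-6.9 Frad-1.7 Fz-0.6 Mz0.32 w0.0188 yaw-159.8
torque 0.913
```

Call:
step_arm([
  {"tx":-0.8,"ty":2.0,"tz":0,"ax":0,"ay":0,"az":-1.43,"claw":-1},
])

```text
time_s: 16.4
tcp_pos: [0.4436, 0.0134, 0.1361]
eef_rot: [-179.9, 0.0, -161.2]
contact_force: [4.5, -5.4, -2.7]
gripper_width: 0.0186
```

```bash
python3 q.py
```

```text
t16.40 tcp[0.4436 0.0134 0.1361] R85.5 th1.000 Fcw-6.7 Frad-2.3 Fz-2.7 Mz0.36 w0.0186 yaw-161.2
torque 0.931
```

Call:
step_arm([
  {"tx":-0.7,"ty":2.0,"tz":-0.3,"ax":0,"ay":0,"az":-1.43,"claw":-1},
])

```text
time_s: 16.5
tcp_pos: [0.4429, 0.0153, 0.1358]
eef_rot: [-179.9, 0.0, -162.6]
contact_force: [3.4, -6.6, 1.6]
gripper_width: 0.0189
```

```bash
python3 q.py
```

```text
t16.50 tcp[0.4429 0.0153 0.1358] R85.6 th1.024 Fcw-7.4 Frad-1.0 Fz1.6 Mz0.35 w0.0189 yaw-162.6
torque 0.984
```

Call:
step_arm([
  {"tx":-0.6,"ty":2.0,"tz":0,"ax":0,"ay":0,"az":-1.43,"claw":-1},
])

```text
time_s: 16.6
tcp_pos: [0.4422, 0.0172, 0.1358]
eef_rot: [-179.9, 0.0, -164.1]
contact_force: [4.2, -6.6, 0.3]
gripper_width: 0.0187
```

```bash
python3 q.py
```

```text
t16.60 tcp[0.4422 0.0172 0.1358] R85.6 th1.048 Fcw-7.6 Frad-1.9 Fz0.3 Mz0.35 w0.0187 yaw-164.1
torque 1.006
```

Torque while turning is about 1.0 Nm. I ease back inside the play, open only a little because the nut is near, and withdraw upward.

Call:
step_arm([
  {"tx":0.8,"ty":-2.8,"tz":0,"ax":0,"ay":0,"az":2,"claw":-1},
  {"tx":0,"ty":0,"tz":0,"ax":0,"ay":0,"az":0,"claw":-1},
])

```text
time_s: 16.8
tcp_pos: [0.443, 0.0148, 0.1357]
eef_rot: [-180.0, 0.0, -162.0]
contact_force: [2.7, -5.0, 1.0]
gripper_width: 0.0188
```

```bash
python3 q.py
```

```text
t16.80 tcp[0.443  0.0148 0.1357] R85.7 th1.018 Fcw-5.6 Frad-0.8 Fz1.0 Mz0.25 w0.0188 yaw-162.0
torque 0.724
```

Call:
step_arm([
  {"tx":0,"ty":0,"tz":0,"ax":0,"ay":0,"az":0,"claw":-0.4},
  {"tx":0,"ty":0,"tz":0,"ax":0,"ay":0,"az":0,"claw":-0.4},
  {"tx":0,"ty":0,"tz":0,"ax":0,"ay":0,"az":0,"claw":-0.4},
  {"tx":0,"ty":0,"tz":0,"ax":0,"ay":0,"az":0,"claw":-0.4},
])

```text
time_s: 17.2
tcp_pos: [0.4429, 0.0154, 0.1352]
eef_rot: [180.0, 0.0, -162.1]
contact_force: [2.9, -1.5, 1.1]
gripper_width: 0.0264
```

```bash
python3 q.py
```

```text
t17.20 tcp[0.4429 0.0154 0.1352] R85.5 th1.025 Fcw-2.3 Frad-2.2 Fz1.1 Mz-0.04 w0.0264 yaw-162.1
torque 0.157
```

Call:
step_arm([
  {"tx":0.3,"ty":-1.2,"tz":0,"ax":0,"ay":0,"az":0,"claw":-0.4},
  {"tx":0,"ty":0,"tz":0,"ax":0,"ay":0,"az":0,"claw":-0.4},
])

```text
time_s: 17.4
tcp_pos: [0.4429, 0.0141, 0.1349]
eef_rot: [180.0, -0.0, -162.1]
contact_force: [0.7, -0.7, 0.0]
gripper_width: 0.0264
```

```bash
python3 q.py
```

```text
t17.40 tcp[0.4429 0.0141 0.1349] R86.0 th1.011 Fcw-0.9 Frad-0.4 Fz0.0 Mz-0.02 w0.0264 yaw-162.1
torque 0.053
```

Call:
step_arm([
  {"tx":0,"ty":0,"tz":5,"ax":0,"ay":0,"az":0,"claw":-0.4},
  {"tx":0,"ty":0,"tz":8,"ax":0,"ay":0,"az":0,"claw":-0.4},
  {"tx":0,"ty":0,"tz":12,"ax":0,"ay":0,"az":0,"claw":-0.4},
  {"tx":0,"ty":0,"tz":20,"ax":0,"ay":0,"az":0,"claw":-0.4},
  {"tx":0,"ty":0,"tz":30,"ax":0,"ay":0,"az":0,"claw":-0.4},
  {"tx":-5,"ty":-5,"tz":35,"ax":0,"ay":0,"az":0,"claw":-0.4},
  {"tx":0,"ty":0,"tz":0,"ax":0,"ay":0,"az":0,"claw":-0.4},
])

```text
time_s: 18.1
tcp_pos: [0.4399, 0.0095, 0.2502]
eef_rot: [180.0, 0.4, -162.0]
contact_force: [1.1, 0.3, -0.1]
gripper_width: 0.0264
```

Run:
```python
from h import *
st();w=cap('wrist','w9');d=cap('side','d9');e=cap('scene','s9')
B=cv2.resize(d['image'][190:300,225:335],(400,400),interpolation=cv2.INTER_CUBIC)
A=cv2.resize(w['image'][140:350,190:400],(400,400),interpolation=cv2.INTER_CUBIC)
cv2.imwrite('pics/c9.png',np.hstack([B,A]))
for n,q in(('w',w),('d',d),('s',e)):
    Q=pts(q);m=(q['depth']>0)&(np.hypot(Q[...,0]-.4435,Q[...,1]-.014)<.02)&(Q[...,2]>.14)&(Q[...,2]<.175)
    if m.any(): print(n,'knob top',np.percentile(Q[m][:,2],[50,90,97]),Q[m][:,:2].mean(0),m.sum())
```

```text
t18.10 tcp[0.4399 0.0095 0.2502] R90.4 th0.976 Fcw-0.1 Frad-1.1 Fz-0.1 Mz0.01 w0.0264 yaw-162.0
w knob top [0.15254657 0.1547033  0.1551882 ] [0.44404784 0.00721977] 434
d knob top [0.15013947 0.15341772 0.15455839] [0.44281534 0.01301286] 55
s knob top [0.14910296 0.15418322 0.15511289] [0.45253937 0.00712813] 38
```

View pics/c9.png

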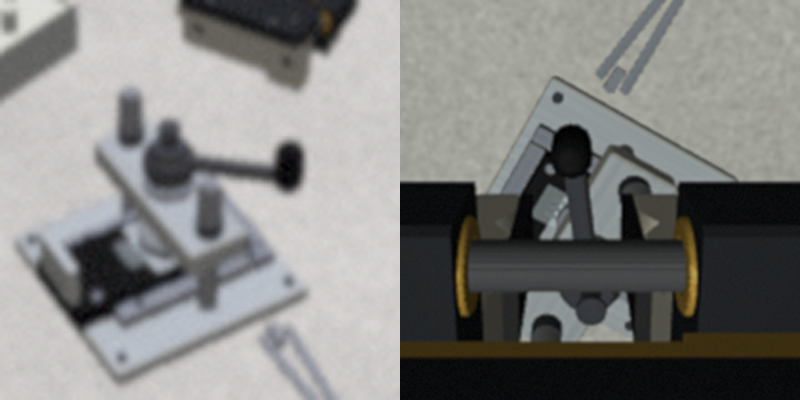

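The knob top is now at 155 mm, against 160 mm at the start, so the lever is fully down. The gripper is clear of everything and the cassette and forceps are where they should be, so I hand in.

```bash
python3 -c "
from plant import r
print(r.close_job())"
```

```text
the job is handed in; nothing more can be done
None
```

I pushed the cassette home and clamped it to about 1.0 Nm, then handed the job in at about 18 s of the 72 s allowed. `close_job` reports no verdict.

- **Cassette:** It travelled 22 mm and stopped firmly against the end stop, with about 13 N at the fingers (ramming is over 40 N). The wrist picture showed the nose flush with the stop. The last side view shows the tab still at the plate's rear edge.
- **Clamping:** The lever was at first standing tip on tip on its serrations, so the first turning moved nothing. I pressed it in and turned clockwise. I then lifted it, swung back three teeth and turned again. The screw touched the cassette about 0.4 rad before the end of that second stroke. Torque while turning rose from about 0.6 to about 1.0 Nm.
- **Torque accuracy:** Single torque readings scatter by about 0.1 Nm. I could not measure the foot's clamping force directly.
- **Release:** I eased the lever back a little, opened the gripper just enough and withdrew upward. The gripper is clear and the force reading is near zero.
- **Lever:** The knob top is at 155 mm (156 mm expected when down, about 160 mm at the start), so the lever is fully in its serrations.
- **Bystanders:** The gripper did not touch any of the other things. I saw only the forceps near the press in the last pictures, and they look unmoved; I did not re-measure the rest.

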